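Hang the mallet in the machine's tool collar

ROBOT

A 6-joint arm with a two-finger parallel gripper is mounted at the origin on the work surface. World frame = base frame: x ahead of the robot, y to its left, z up, the work surface at z = 0. Lengths are in mm, angles in rad, forces in N, time in s.
With the tool pointing down it reaches from about 350 to 975 mm from the base axis. Payload 7.1 kg.
Tool frame: the origin (TCP) lies midway between the tips of the shut fingers; the grasp point (between the pads) lies 19 mm behind it; z points along the fingers, y is the line along which they close (so a half turn about z gives the same grasp; the last joint's range is limited). The gripper opens to 88 mm and grips with 3 to 60 N. Pads are 20 mm wide; open, the fingers measure 115 mm over their backs; the gripper's body (75 mm by 178 mm) begins 61 mm behind the grasp point.
Start: joints at [-1.34, 0.423, 1.63, -0, 1.089, -0.019], TCP at [154.525, -605.58, 222.675] pointing down, gripper open.
Joint ranges: [-3, 3], [-0.9, 2.11], [0.09, 2.58], [-1.31, 4.45], [0.11, 2.69], [-2.54, 2.54]. Speed limits (rad/s): [2.39, 2.39, 3.01, 3.14, 3.14, 3.14].

INTERFACE

Orientations are given as a rotation vector (axis times angle).
In Python, from workcell import ctrl gives the robot as it stands.
- The arm moves only by the shell command python3 -m inch 'ROWS' [OPENING]. ROWS is JSON, a list of rows, each an object with "xyz": the shift along the tool's x, y, z in mm, a list of three; "rot": the turn, a rotation vector about the tool's x, y, z in rad, a list of three. In form: [{"xyz": [dx, dy, dz], "rot": [ax, ay, az]}, ...]. A call has 1 to 12 rows; each row is the pose to reach, as a shift and turn from the pose commanded when the call began, along the tool's axes at that moment; what a row does not reach only later rows make up. A row lasts 1/12 s, in which the tool goes at most 41.7 mm and 7.16 degrees, less where a joint would pass 70% of its speed; a pose out of reach is approached as far as the arm can. A call with a gripper value outside its range is refused whole. OPENING is the closure in counts, from 0 (fully open) to 255 (shut), set as the call begins (- or left out, the last holds). The fingers move at their own pace and stop on an object; the grip force is fixed at half the most. Time passes only in rows, so rows that repeat a pose let the fingers close. It gives the time, the measured TCP pose, the force, the opening and the grip force at its end, in the units of the state.
- ctrl.get_obs(): the state, without advancing time (a new reading comes with each control period).
- ctrl.get_image(name): name is "scene" or "top" or "wrist"; returns the picture (400x640x3 uint8, red, green, blue); there is no depth.
- ctrl.camera_model(name): a dict with "fx", "fy", "cx", "cy" (pixels), "position" and "attitude" of the camera in the world. Camera axes: x right, y up, looking along -z (the intrinsics and any distortion apply to the point x, -y, -z); pixel columns grow to the right and rows downward; lengths in mm; the calibration is good to about 2 mm. A picture is of the moment at which its call begins: read the wrist's pose just before it. camera_model takes no time and is no camera call; for the wrist camera it gives the pose at the moment of the call.
- ctrl.close_job(): hands the job in; it is judged then, once.
The state is a dict: "t": time; "qpos": joint angles; "qvel": joint speeds; "joint_torque": joint torques, N m; "ee_pos": TCP position; "orientation": TCP orientation; "ft_force": force on the tool from outside, world axes, zero at the start; "moment": the same for the moment, N m; "width": finger opening in mm; "grasp_force": force on a finger pad.
Only numpy, scipy, OpenCV 4.12 (cv2) and the standard library are available. Lean on these libraries where they do the work, as an engineer would, in place of code of your own. Each camera call takes 0.05 s, during which the arm holds its last target. There are 200 camera calls.

TASK

Draw the small mallet up out of the spare grip body and hang it in the steel collar on the holder's arm: handle first, down through the collar, pressed home past its sprung pad until the head's shoulder rests on the rim, then let go. Nobody noted where along the arm the collar is clamped, so find it by touch and be gentle with the holder (a push of 25 N is plenty). Leave everything else on the bench where it is.

Things in the scene. Friction and masses are not known exactly. Their poses are not given: they have to be found in the camera images.
- mallet: small mallet, 0.36 kg give or take 20 %. Round black handle 20 mm thick, 105 mm long; above it a steel shoulder 32 mm across, 10 mm high, and the head. Origin on the handle's axis in the plane of the shoulder's underside, where the handle begins; z points from the handle's end to the head. It starts standing in the grip body's well, head up, leaning up to about 3 degrees
- mallet_head (a point): centre of the mallet's head, 29 mm above its origin: aluminium block 60 (x) x 34 (y) x 38 (z) mm, its underside 10 mm above the origin, with a round white face 33 mm across on each end (88 mm long in all, along x). Grip it across its flat 34 mm sides (y)
- mallet_tip (a point): centre of the handle's lower end, 105 mm below the mallet's origin; the last 4 mm of the handle taper from 20 to 16 mm across
- grip_body: steel grip body, fixed, 80 x 74 x 75 mm; clamp screws reach out to 59 mm at +y and -y, 35 mm up; origin under its centre. In its top a square well 24 mm wide, 55 mm deep, floor 20 mm above the bench, holds the mallet's handle (shoulder 125 mm above the bench at the start)
- holder: tool holder, fixed; origin on the bench, z up. Base plate 100 x 110 mm and post at x = +135 mm of its frame; fork arm 46 mm wide, top 134 mm up, from the post towards -x as far as x = +37 mm, carrying a steel collar. Nothing rises above the collar's rim, 150 mm up
- collar_mark (a point): point at rim height (150 mm) on the arm's centre line. NOT the collar's centre: the collar's axis is upright, on that line (y = 0 of the holder), 8 to 32 mm from this point in the holder's -x direction; where is not measured. The collar is clamped hard
- collar_bar (a point): fixed point (not the collar): 13 mm below collar_mark, on the arm. The collar is a tube, bore 23, outside 42, height 36 mm, borne by an 18 mm wide bar on its +x side, other sides free. 18 mm below its rim a sprung pad stands 5 mm into the bore from +x; it presses the handle to -x with about 6 N and stops it falling home; pushing on takes about 2 to 8 N more than the mallet's weight
- pendant: bystander: hand control box, 150 x 75 x 31 mm, blue and white, lying among the task's things; origin under its centre
- plate_a: bystander: lower steel plate 150 x 50 x 8 mm of a stack of two; origin under its centre
- plate_b: bystander: upper steel plate 150 x 50 x 8 mm of the stack; origin under its centre
- wrench: bystander: open wrench, 200 mm long, lying at the left; origin under its middle
- hook_spanner: bystander: dark hook spanner, about 180 mm long, 6 mm thick, lying at the right; origin under its shank
- spacer: bystander: steel disc, 48 mm across, 30 mm high; origin under its centre
- clevis_pin: bystander: steel pin 16 mm thick, 82 mm long with a square head, lying; origin under the joint of head and shank
Mind the look-alikes: they are no part of the job. What is shaped like the mallet but brown or orange is not meant. Leave any black look-alike of the holder alone.

How it is judged (in metres and radians):
On the way, in this order (a step that is already met when the one before it is completed fails the run):
1. the mallet is drawn out of the grip body's well (handle end above its top) (z of mallet_tip in the frame of grip_body above 0.08 m), for 0.2 s.
2. the handle's end has gone down through the collar's rim, upright (z of mallet_tip in the frame of holder below 0.14 m and x of mallet_tip in the frame of holder between -0.017 and 0.017 m and y of mallet_tip in the frame of holder between -0.006 and 0.006 m and angle between mallet's own z axis and vertical below 0.15 rad), for 0.1 s.
At the end, for the whole second after the job is handed in: The mallet hangs at rest in the collar, released: handle down through the bore, its shoulder's underside within 3 mm of the collar's rim height, its axis within the collar's range along the arm and within 6 mm of the arm's centre line, upright within 5 degrees (z of mallet in the frame of holder between 0.147 and 0.153 m and x of mallet in the frame of holder between -0.017 and 0.017 m and y of mallet in the frame of holder between -0.006 and 0.006 m and angle between mallet's own z axis and vertical below 0.09 rad and linear speed of mallet below 0.02 m/s); the robot touches nothing.
It fails at once if the forces between mallet and holder (the push and the sprung pad's squeeze together) add up to more than 40 N (contact force between mallet and holder above 40 N).
It fails at once if the robot itself loads the holder with more than 30 N (contact force between any of the fingers, the arm and holder above 30 N).
It fails at once if another thing on the bench is shifted by more than 20 mm (distance of any of pendant, plate_a, plate_b, wrench, hook_spanner, spacer, clevis_pin from where it was at the start of the episode above 0.02 m).
It also fails if it takes over 54 s, if anything falls off the work surface, if the arm or the gripper's body presses on something with over 40 N, if the wrist force passes 120 N, or if a joint passes its speed limit or range.

## Working session

There is one attempt and no reset: what is moved stays moved. The work goes in short steps, Python scripts to look and compute and a shell command to move; the robot and the scene stay as the last step left them, time stands still between calls to the robot, and variables do not carry over. Pictures are saved under pics/ and viewed, at most 10 in all, crops included, and the job is handed in when it is done.

```bash
mkdir -p pics; ls
python3 - <<'E'
from workcell import ctrl
import cv2,json,numpy as np
for n in ("scene","top"):
    im=ctrl.get_image(n); cv2.imwrite(f"pics/{n}0.png",im[:,:,::-1])
    print(n,ctrl.camera_model(n))
print(ctrl.get_obs())
E
```

```text
pics
scene {'fx': 403.9511821353084, 'fy': 403.9511821353084, 'cx': 313.9011394987648, 'cy': 197.7966523119851, 'position': array([1130.04046817,   93.47834753, 1145.53714616]), 'attitude': array([0.41021438, 0.48484857, 1.64887287])}
top {'fx': 431.76754249002164, 'fy': 431.76754249002164, 'cx': 319.0958054884272, 'cy': 201.30847270472674, 'position': array([ 326.94468746,  -10.71743703, 1387.79948243]), 'attitude': array([ 0.11435852, -0.08405494, -1.59670092])}
{'t': 0.1, 'qpos': array([-1.33999486e+00,  4.23727368e-01,  1.63058389e+00,  1.04710003e-05,
        1.08862399e+00, -1.90332449e-02]), 'qvel': array([ 1.40915943e-03, -2.59390802e-03, -8.27787165e-04, -1.94545633e-04,
        3.76356413e-05,  1.92106023e-05]), 'joint_torque': array([-1.51733107e-03, -5.45617497e+01, -2.74325073e+01,  6.44741370e-02,
        1.88137160e-02, -3.23133008e-05]), 'ee_pos': array([ 154.42222703, -605.11419223,  222.01423862]), 'orientation': array([-3.11578856e+00, -3.91245574e-01,  2.08312581e-04]), 'ft_force': array([ 0.40308673,  0.36932303, -0.56270516]), 'moment': array([-0.02872809,  0.02408502, -0.03858967]), 'grasp_force': 0.0, 'width': 87.89833403240281}
```

View pics/scene0.png

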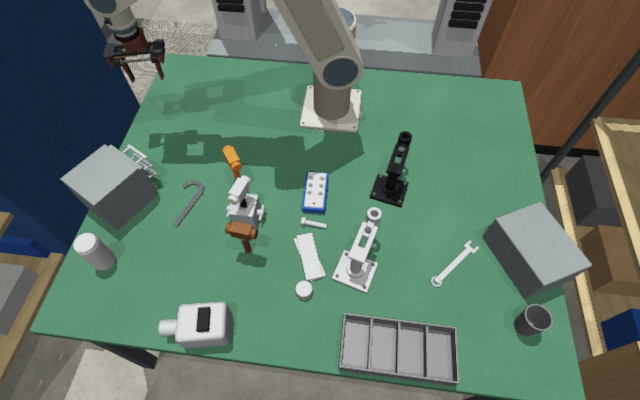

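View pics/top0.png

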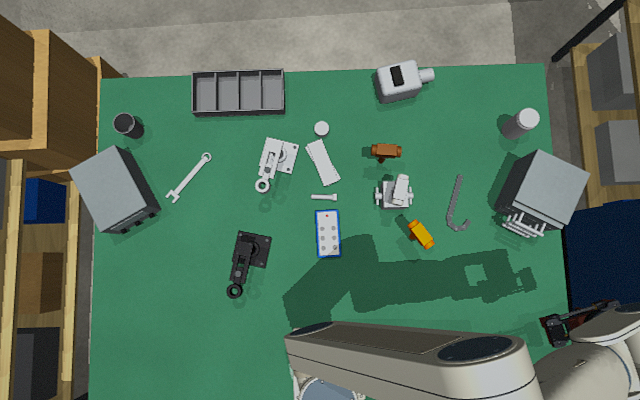

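The scene picture shows three mallet shapes: orange (232,158), silver with white faces (239,190) standing in the steel grip body (243,210), and brown (241,232). The silver one fits. There are two holders: a black one at (395,165), which is the look-alike, and a light steel one at (356,265) with its collar at (374,214), which is the one meant. I'll confirm with an enlarged crop.

Run:
```python
import cv2,numpy as np
s=cv2.imread("pics/scene0.png");t=cv2.imread("pics/top0.png")
c=lambda im,x,y,w,h:cv2.resize(im[y:y+h,x:x+w],(400,300),interpolation=cv2.INTER_CUBIC)
cv2.imwrite("pics/crop1.png",np.vstack([np.hstack([c(s,205,165,80,60),c(s,325,200,80,60)]),np.hstack([c(t,355,160,80,60),c(t,240,135,80,60)])]))
```

```text
(no output)
```

View pics/crop1.png

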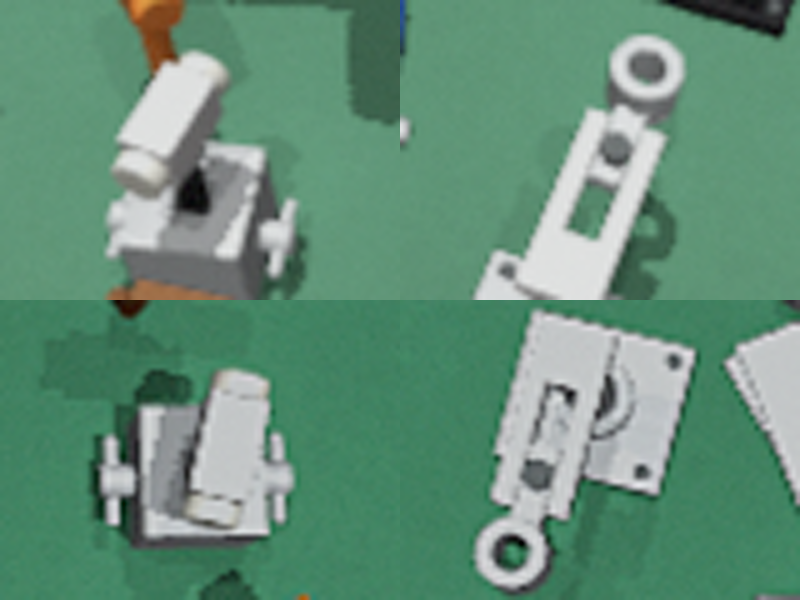

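The crop confirms the silver mallet with white faces and black handle in the steel grip body, its head top centred near scene (239,189) and top (401,188). It also confirms the light holder, with its collar ring at scene (374.4,213.4) and top (262.4,185.2). Now I'll triangulate.

```bash
cat > h.py <<'E'
from workcell import ctrl
import cv2,numpy as np
from scipy.spatial.transform import Rotation as R
def ray(cm,u,v):
    if isinstance(cm,str): cm=ctrl.camera_model(cm)
    d=np.array([(u-cm['cx'])/cm['fx'],-(v-cm['cy'])/cm['fy'],-1.])
    return np.array(cm['position']),R.from_rotvec(cm['attitude']).apply(d)
def atz(cm,u,v,z):
    p,d=ray(cm,u,v); return p+d*(z-p[2])/d[2]
def proj(cm,P):
    if isinstance(cm,str): cm=ctrl.camera_model(cm)
    c=R.from_rotvec(cm['attitude']).inv().apply(np.array(P)-cm['position'])
    return cm['cx']+cm['fx']*c[...,0]/-c[...,2], cm['cy']-cm['fy']*c[...,1]/-c[...,2]
def totool(v):  # world vector -> tool axes
    return R.from_rotvec(ctrl.get_obs()['orientation']).inv().apply(v)
E
python3 - <<'E'
from h import *
np.set_printoptions(precision=1,suppress=True)
S=lambda x,y,ox,oy:(ox+x/5,oy+y/5)
print("collar",atz("scene",*S(247,67,325,200),150),atz("top",*S(112,251,240,135),150))
print("arm scene: bar hole",atz("scene",*S(215,150,325,200),137),"arm left/right end corners",atz("scene",*S(190,108,325,200),134),atz("scene",*S(265,132,325,200),134))
print("top hole",atz("top",*S(137,173,240,135),137), atz("top",*S(93,200,240,135),134),atz("top",*S(165,222,240,135),134))
print("head scene ends(top edge centre)",atz("scene",*S(200,65,205,165),158),atz("scene",*S(142,168,205,165),158))
print("head block top corners scene",[atz("scene",*S(x,y,205,165),173)for x,y in((180,57),(222,85),(120,140),(165,158))])
print("head block top corners top",[atz("top",*S(x,y,355,160),173)for x,y in((217,80),(270,90),(187,190),(242,203))])
print("body top corners top",[atz("top",*S(x,y,355,160),75)for x,y in((140,107),(138,236),(268,234))])
E
```

```text
collar [539.1 178.7 150. ] [536.  174.8 150. ]
arm scene: bar hole [587.4 164.8 137. ] arm left/right end corners [560.6 149.2 134. ] [570.8 192.3 134. ]
top hole [584.5 161.4 137. ] [569.6 188.1 134. ] [555.1 145.6 134. ]
head scene ends(top edge centre) [ 469.6 -211.5  158. ] [ 545.1 -228.8  158. ]
head block top corners scene [array([ 475.4, -219.8,  173. ]), array([ 492. , -190.9,  173. ]), array([ 536.9, -241. ,  173. ]), array([ 545.7, -212.4,  173. ])]
head block top corners top [array([ 546.9, -217.1,  173. ]), array([ 540.2, -246.8,  173. ]), array([ 484.3, -197. ,  173. ]), array([ 475.9, -227.6,  173. ])]
body top corners top [array([ 549.2, -185.7,   75. ]), array([ 469.5, -180.9,   75. ]), array([ 468.5, -259.9,   75. ])]
```

Collar is at about (537,177) with the arm's +x at yaw ≈ -16°. The mallet head is at about (511,-221) with yaw ≈ -17°. Next I'll work out the shift to a pose above the head.

```bash
cat >> h.py <<'E'
def goal(p,yaw=None):
    """tool-axis row to world TCP p with tool down and tool y-line along heading yaw (rad)"""
    o=ctrl.get_obs(); A=R.from_rotvec(o['orientation'])
    print("t %.2f"%o['t'],"tcp",o['ee_pos'].round(1),"F",o['ft_force'].round(1),"M",o['moment'].round(2),"w %.1f gf %.1f"%(o['width'],o['grasp_force']))
    best=None
    for k in ((0,np.pi) if yaw is not None else ()):
        y=np.array([np.cos(yaw+k),np.sin(yaw+k),0]); z=np.array([0,0,-1.])
        B=R.from_matrix(np.c_[np.cross(y,z),y,z]); r=(A.inv()*B).as_rotvec()
        if best is None or np.linalg.norm(r)<np.linalg.norm(best): best=r
    print("xyz",A.inv().apply(np.array(p)-o['ee_pos']).round(1),"rot",None if best is None else best.round(4),"q6 %.2f"%o['qpos'][5],"tooly",A.apply([0,1,0]).round(3),"toolz",A.apply([0,0,1]).round(3))
E
python3 - <<'E'
from h import *
goal([511,-221,260],np.radians(90-17.5))
E
```

```text
t 0.10 tcp [ 154.4 -605.1  222. ] F [ 0.4  0.4 -0.6] M [-0.03  0.02 -0.04] w 87.9 gf 0.0
xyz [ 440.5 -284.1  -37.6] rot [-1.300e-03  3.000e-04  5.553e-01] q6 -0.02 tooly [ 0.247 -0.969 -0.001] toolz [-0.     0.001 -1.   ]
```

```bash
python3 -m inch '[{"xyz":[440,-284,-38],"rot":[0,0,0.555]},{"xyz":[440,-284,-38],"rot":[0,0,0.555]},{"xyz":[440,-284,-38],"rot":[0,0,0.555]},{"xyz":[440,-284,-38],"rot":[0,0,0.555]},{"xyz":[440,-284,-38],"rot":[0,0,0.555]},{"xyz":[440,-284,-38],"rot":[0,0,0.555]},{"xyz":[440,-284,-38],"rot":[0,0,0.555]},{"xyz":[440,-284,-38],"rot":[0,0,0.555]},{"xyz":[440,-284,-38],"rot":[0,0,0.555]},{"xyz":[440,-284,-38],"rot":[0,0,0.555]},{"xyz":[440,-284,-38],"rot":[0,0,0.555]},{"xyz":[440,-284,-38],"rot":[0,0,0.555]}]' 0
python3 - <<'E'
from h import *
goal([511,-221,260],np.radians(90-17.5))
E
```

```text
t: 1.1
ee_pos: [491.5, -241.3, 258.6]
orientation: [-3.105, 0.477, 0.001]
ft_force: [0.2, -1.2, -1.0]
width: 87.5
grasp_force: 0.0
t 1.10 tcp [ 491.5 -241.3  258.6] F [ 0.2 -1.2 -1. ] M [ 0.01 -0.04 -0.01] w 87.5 gf 0.0
xyz [ 12.5 -25.2  -1.5] rot [-0.      0.0004  0.0003] q6 1.40 tooly [-0.3   -0.954 -0.   ] toolz [-0.  0. -1.]
```

```bash
python3 -m inch '[{"xyz":[0,0,0],"rot":[0,0,0]},{"xyz":[0,0,0],"rot":[0,0,0]},{"xyz":[0,0,0],"rot":[0,0,0]}]'
python3 - <<'E'
from h import *
goal([511,-221,260],np.radians(90-17.5))
np.save("cm1.npy",ctrl.camera_model("wrist"))
cv2.imwrite("pics/w1.png",ctrl.get_image("wrist")[:,:,::-1])
E
```

```text
t: 1.35
ee_pos: [490.2, -243.1, 258.1]
orientation: [-3.105, 0.476, 0.002]
ft_force: [-1.1, 0.9, 0.4]
width: 87.4
grasp_force: 0.0
t 1.35 tcp [ 490.2 -243.1  258.1] F [-1.1  0.9  0.4] M [ 0.02 -0.02  0.01] w 87.4 gf 0.0
xyz [ 13.3 -27.3  -1.9] rot [0.0001 0.0012 0.0012] q6 1.39 tooly [-0.3   -0.954  0.   ] toolz [-0.001  0.    -1.   ]
```

View pics/w1.png

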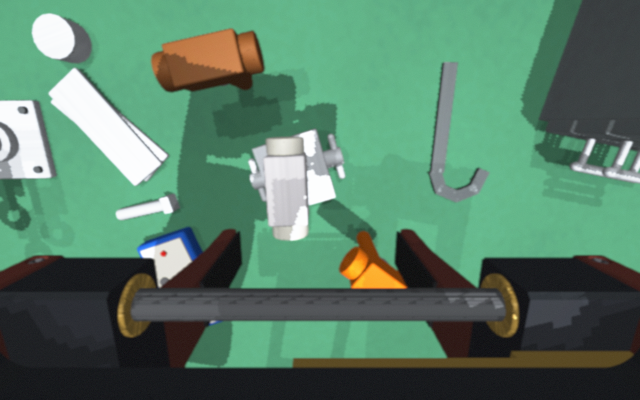

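The wrist view shows the mallet head with its far cap at (284,140) and near cap at (291,235). The block's top edges run roughly from (269,155)/(303,153) to (275,222)/(308,220). It sits between the fingers but off their midline.

Run:
```python
from h import *
np.set_printoptions(precision=1,suppress=True)
cm=np.load("cm1.npy",allow_pickle=True).item(); print(cm['position'],cm['attitude'])
P=[atz(cm,u,v,173) for u,v in((269,155),(303,153),(275,222),(308,220))]
for p in P: print(p)
print("centre",np.mean(P,0)); d=(P[0]+P[1]-P[2]-P[3]); print("yaw",np.degrees(np.arctan2(d[1],d[0])))
im=cv2.imread("pics/w1.png"); c=im[120:250,235:335]; cv2.imwrite("pics/w1c.png",cv2.resize(c,(600,780)[0:2] if 0 else (460,598),interpolation=cv2.INTER_CUBIC))
```

```text
[ 556.  -264.7  420.7] [-0.2  0.2 -1.9]
[ 543.4 -219.6  173. ]
[ 536.7 -246.2  173. ]
[ 488.3 -205.3  173. ]
[ 481.6 -232.7  173. ]
centre [ 512.5 -226.   173. ]
yaw -14.157878929216615
```

View pics/w1c.png

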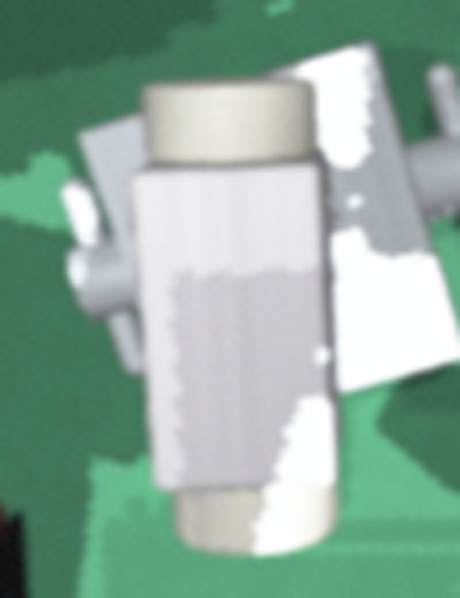

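The crop shows the block's top corners at about (264,156.5), (305,156), (270,226) and (307.5,226) in wrist pixels.

Run:
```python
from h import *
np.set_printoptions(precision=1,suppress=True)
cm=np.load("cm1.npy",allow_pickle=True).item()
P=[atz(cm,u,v,173) for u,v in((264.3,156.5),(304.5,156),(269.8,226.1),(307,226.1))]
for p in P: print(p)
c=np.mean(P,0);print("centre",c,np.linalg.norm(P[0]-P[1]),np.linalg.norm(P[2]-P[3]),np.linalg.norm(P[0]-P[2])); d=(P[0]+P[1]-P[2]-P[3]); y=np.arctan2(d[1],d[0]); print("yaw",np.degrees(y))
goal([c[0],c[1],180],y+np.pi/2)
```

```text
[ 543.4 -215.5  173. ]
[ 534.1 -246.6  173. ]
[ 486.2 -199.8  173. ]
[ 476.7 -230.2  173. ]
centre [ 510.1 -223.1  173. ] 32.46110253127644 31.86867929021091 59.338234982974285
yaw -15.666226175697396
t 1.40 tcp [ 489.8 -243.7  258.1] F [-0.3 -0.9  0. ] M [0. 0. 0.] w 87.6 gf 0.0
xyz [ 13.2 -25.8  78.1] rot [ 0.  0. -0.] q6 1.39 tooly [-0.3 -1.   0. ] toolz [-0.  0. -1.]
```

```bash
python3 -m inch '[{"xyz":[13,-26,10],"rot":[0,0,-0.02]},{"xyz":[13,-26,30],"rot":[0,0,-0.02]},{"xyz":[13,-26,50],"rot":[0,0,-0.02]},{"xyz":[13,-26,65],"rot":[0,0,-0.02]},{"xyz":[13,-26,75],"rot":[0,0,-0.02]},{"xyz":[13,-26,90],"rot":[0,0,-0.02]},{"xyz":[13,-26,105],"rot":[0,0,-0.02]},{"xyz":[13,-26,115],"rot":[0,0,-0.02]},{"xyz":[13,-26,123],"rot":[0,0,-0.02]},{"xyz":[13,-26,123],"rot":[0,0,-0.02]},{"xyz":[13,-26,123],"rot":[0,0,-0.02]}]'
python3 - <<'E'
from h import *
goal([510,-223,135],np.radians(90-16.3))
np.save("cm2.npy",ctrl.camera_model("wrist"))
w=ctrl.get_image("wrist")[:,:,::-1];s=ctrl.get_image("scene")[:,:,::-1]
cv2.imwrite("pics/w2.png",np.vstack([w[150:],cv2.resize(s[140:260,170:330],(640,350)) if 0 else cv2.resize(s[140:240,150:333],(640,350),interpolation=cv2.INTER_CUBIC)]))
E
```

```text
t: 2.32
ee_pos: [510.7, -222.7, 135.5]
orientation: [-3.109, 0.448, 0.001]
ft_force: [-0.1, -0.3, 0.7]
width: 87.6
grasp_force: 0.0
t 2.32 tcp [ 510.7 -222.7  135.5] F [-0.1 -0.3  0.7] M [ 0.04 -0.05  0.01] w 87.6 gf 0.0
xyz [-0.6  0.4  0.5] rot [-0.      0.0003 -0.0014] q6 1.42 tooly [-0.282 -0.959 -0.   ] toolz [-0.  0. -1.]
```

View pics/w2.png

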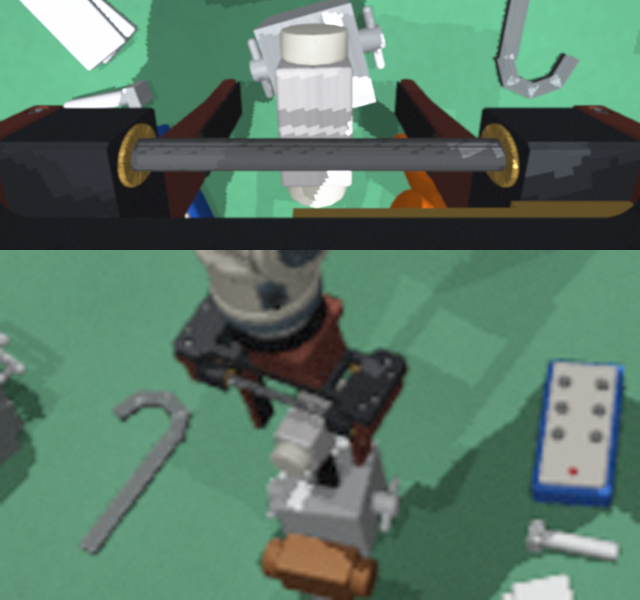

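The head (columns 277–352) sits centred between the fingertips (240 and 398), its flat sides parallel to the pads. Closing now.

```bash
python3 -m inch '[{"xyz":[0,0,0],"rot":[0,0,0]},{"xyz":[0,0,0],"rot":[0,0,0]},{"xyz":[0,0,0],"rot":[0,0,0]},{"xyz":[0,0,0],"rot":[0,0,0]},{"xyz":[0,0,0],"rot":[0,0,0]},{"xyz":[0,0,0],"rot":[0,0,0]},{"xyz":[0,0,0],"rot":[0,0,0]},{"xyz":[0,0,0],"rot":[0,0,0]}]' 255;python3 - <<'E'
from h import *
goal([510,-223,135],np.radians(90-16.3))
E
```

```text
t: 3.08
ee_pos: [510.9, -222.3, 135.5]
orientation: [-3.11, 0.446, 0.0]
ft_force: [0.3, 0.3, 1.3]
width: 37.9
grasp_force: 0.0
t 3.08 tcp [ 510.9 -222.3  135.5] F [0.3 0.3 1.3] M [ 0.01 -0.04 -0.01] w 37.9 gf 0.0
xyz [-0.6  0.9  0.5] rot [-0.      0.     -0.0007] q6 1.42 tooly [-0.281 -0.96  -0.   ] toolz [-0.  0. -1.]
```

```bash
python3 -m inch '[{"xyz":[0,0,0],"rot":[0,0,0]},{"xyz":[0,0,0],"rot":[0,0,0]},{"xyz":[0,0,0],"rot":[0,0,0]},{"xyz":[0,0,0],"rot":[0,0,0]}]' 255;python3 - <<'E'
from h import *
goal([510,-223,135],np.radians(90-16.3))
E
```

```text
t: 3.42
ee_pos: [510.8, -222.3, 135.5]
orientation: [-3.11, 0.447, 0.0]
ft_force: [0.6, -0.2, -0.1]
width: 34.1
grasp_force: 29.9
t 3.42 tcp [ 510.8 -222.3  135.5] F [ 0.6 -0.2 -0.1] M [ 0.08  0.04 -0.04] w 34.1 gf 29.9
xyz [-0.6  0.9  0.5] rot [-0.0001  0.0002 -0.0008] q6 1.42 tooly [-0.281 -0.96  -0.   ] toolz [-0.  0. -1.]
```

```bash
python3 -m inch '[{"xyz":[0,0,-6],"rot":[0,0,0]},{"xyz":[0,0,-16],"rot":[0,0,0]},{"xyz":[0,0,-30],"rot":[0,0,0]},{"xyz":[0,0,-45],"rot":[0,0,0]},{"xyz":[0,0,-60],"rot":[0,0,0]},{"xyz":[0,0,-80],"rot":[0,0,0]},{"xyz":[0,0,-100],"rot":[0,0,0]},{"xyz":[0,0,-120],"rot":[0,0,0]},{"xyz":[0,0,-140],"rot":[0,0,0]},{"xyz":[0,0,-155],"rot":[0,0,0]},{"xyz":[0,0,-165],"rot":[0,0,0]},{"xyz":[0,0,-165],"rot":[0,0,0]}]';python3 - <<'E'
from h import *
goal([537,177,300],np.radians(90-16))
E
```

```text
t: 4.42
ee_pos: [511.8, -222.7, 303.3]
orientation: [3.109, -0.446, 0.006]
ft_force: [0.2, 0.1, -3.1]
width: 33.9
grasp_force: 29.9
t 4.42 tcp [ 511.8 -222.7  303.3] F [ 0.2  0.1 -3.1] M [ 0.04 -0.01  0.02] w 33.9 gf 29.9
xyz [ -88.3 -390.7    2.7] rot [ 0.0006 -0.0042 -0.0059] q6 1.42 tooly [-0.281 -0.96   0.001] toolz [ 0.004 -0.002 -1.   ]
```

```bash
python3 -m inch '[{"xyz":[-3,-8,0],"rot":[0,0,0]},{"xyz":[-10,-26,0],"rot":[0,0,0]},{"xyz":[-21,-55,0],"rot":[0,0,0]},{"xyz":[-34,-90,0],"rot":[0,0,0]},{"xyz":[-48,-126,0],"rot":[0,0,0]},{"xyz":[-62,-163,0],"rot":[0,0,0]},{"xyz":[-76,-200,0],"rot":[0,0,0]},{"xyz":[-90,-237,0],"rot":[0,0,0]},{"xyz":[-104,-273,0],"rot":[0,0,0]},{"xyz":[-117,-308,0],"rot":[0,0,0]},{"xyz":[-129,-340,0],"rot":[0,0,0]},{"xyz":[-138,-363,0],"rot":[0,0,0]}]'; python3 -m inch '[{"xyz":[-6,-16,0],"rot":[0,0,0]},{"xyz":[-10,-25,0],"rot":[0,0,0]},{"xyz":[-11,-28,0],"rot":[0,0,0]},{"xyz":[-11,-28,0],"rot":[0,0,0]},{"xyz":[-11,-28,0],"rot":[0,0,0]}]';python3 - <<'E'
from h import *
goal([537,177,300],np.radians(90-16))
for n in("wrist","scene","top"):
    np.save(f"cm3{n}.npy",ctrl.camera_model(n)); cv2.imwrite(f"pics/{n}3.png",ctrl.get_image(n)[:,:,::-1])
w,s,t=[cv2.imread(f"pics/{n}3.png") for n in("wrist","scene","top")]
c=lambda im,x,y,w,h,W,H:cv2.resize(im[y:y+h,x:x+w],(W,H),interpolation=cv2.INTER_CUBIC)
cv2.imwrite("pics/m3.png",np.vstack([c(w,120,80,400,200,800,300)[:, :] if 0 else np.hstack([w[0:300,120:520],c(s,330,160,100,75,400,300)]),np.hstack([c(t,220,150,80,60,400,300),c(t,220,150,80,60,400,300)*0+c(s,350,190,50,38,400,300)])]))
E
```

```text
t: 5.42
ee_pos: [478.7, 167.7, 299.1]
orientation: [3.11, -0.444, -0.004]
ft_force: [1.1, -0.3, -3.6]
width: 33.9
grasp_force: 29.9
t: 5.83
ee_pos: [477.6, 194.1, 300.0]
orientation: [3.109, -0.447, -0.001]
ft_force: [1.1, -0.0, -3.5]
width: 33.7
grasp_force: 29.9
t 5.83 tcp [477.6 194.1 300. ] F [ 1.1 -0.  -3.5] M [ 0.05  0.02 -0.01] w 33.7 gf 29.9
xyz [61.8 -0.4 -0. ] rot [ 0.001   0.0007 -0.0062] q6 2.22 tooly [-0.282 -0.96   0.001] toolz [-0.001 -0.001 -1.   ]
```

View pics/m3.png

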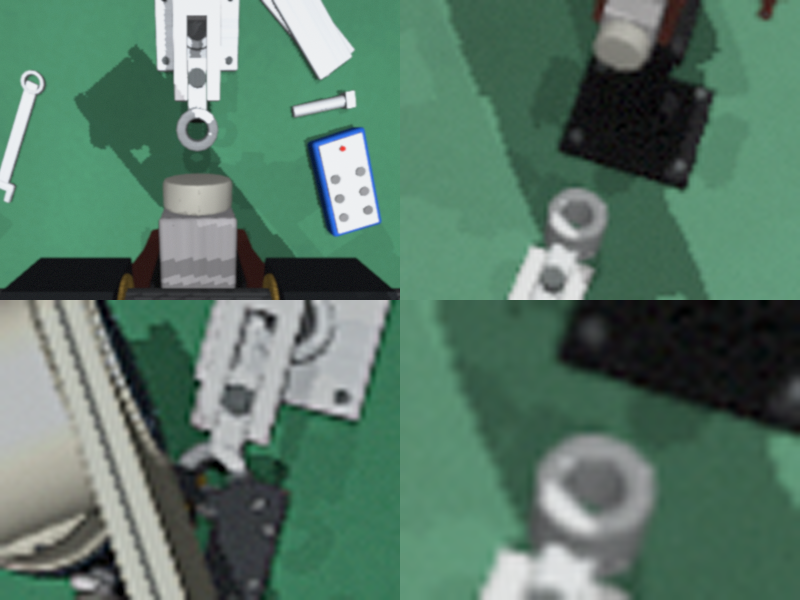

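The wrist view shows the collar ring at wrist pixel (317,130) (about 40 px across), with the arm running straight up the image, so the tool is aligned with it. The head is gripped squarely, and the black handle can't be made out against the black holder's base. I'll locate the collar from these pictures.

Run:
```python
from h import *
np.set_printoptions(precision=1,suppress=True)
cm=np.load("cm3wrist.npy",allow_pickle=True).item(); print(cm['fx'],cm['position'])
im=cv2.imread("pics/wrist3.png"); hsv=cv2.cvtColor(im,cv2.COLOR_BGR2HSV)
m=((hsv[...,1]<60)&(hsv[...,2]>90)).astype(np.uint8)
m[:, :285]=0; m[:,350:]=0; m[:114]=0; m[155:]=0
p=cv2.findNonZero(m); (cx,cy),r=cv2.minEnclosingCircle(p); print("ring",cx,cy,r)
cs,_=cv2.findContours(m,0,cv2.CHAIN_APPROX_NONE); c=max(cs,key=len); c=c[c[:,0,1]>120]; pts=c[:,0].astype(float)
A=np.c_[2*pts,np.ones(len(pts))]; s=np.linalg.lstsq(A,(pts**2).sum(1),rcond=None)[0]; print("fit",s[:2],np.sqrt(s[2]+s[0]**2+s[1]**2))
for q in((317,130),(cx,cy),s[:2]): print(atz(cm,*q,150))
# arm centreline: symmetric edges
for u,v,z in((296,90,134),(339,90,134),(295,20,134),(341,20,134),(317,78,137)): print((u,v),atz(cm,u,v,z))
# head corners (wrist px) top z
T=300+48-10
print("head top far corners",atz(cm,281,215,T),atz(cm,357,213,T),"TCP 477.6 194.1")
```

```text
305.16218050281185 [543.7 173.8 462.7]
ring 316.8999938964844 129.39999389648438 21.600337982177734
fit [316.6 129.7] 20.592253121811886
[536.9 176.3 150. ]
[537.5 176.3 150. ]
[537.3 176.7 150. ]
(296, 90) [580.5 185.8 134. ]
(339, 90) [568.2 143.9 134. ]
(295, 20) [641.4 167.8 134. ]
(341, 20) [629.  125.3 134. ]
(317, 78) [585.  162.3 137. ]
head top far corners [511.4 199.5 338. ] [503.2 168.2 338. ] TCP 477.6 194.1
```

```bash
python3 -m inch '[{"xyz":[8,0,0],"rot":[0,0,0]},{"xyz":[22,0,0],"rot":[0,0,0]},{"xyz":[38,0,0],"rot":[0,0,0]},{"xyz":[52,0,4],"rot":[0,0,0]},{"xyz":[60.5,0,10],"rot":[0,0,0]},{"xyz":[60.5,0,16],"rot":[0,0,0]},{"xyz":[60.5,0,16],"rot":[0,0,0]},{"xyz":[60.5,0,16],"rot":[0,0,0]}]';python3 - <<'E'
from h import *
goal([537,177,284],np.radians(90-16))
s=ctrl.get_image("scene")[:,:,::-1];np.save("s4.npy",s)
w=ctrl.get_image("wrist")[:,:,::-1]
o=ctrl.get_obs(); x=R.from_rotvec(o['orientation']).apply([1,0,0])
for dx in(-5,0,5): print(dx,"tip px",np.round(proj("scene",o['ee_pos']+x*(1.4+dx)-[0,0,115.5]),1))
c=lambda im,x,y,w,h,W,H:cv2.resize(im[y:y+h,x:x+w],(W,H),interpolation=cv2.INTER_CUBIC)
cv2.imwrite("pics/m4.png",np.hstack([c(s,350,170,50,75,400,600),c(w,220,100,200,300,400,600)]))
E
```

```text
t: 6.65
ee_pos: [535.0, 177.5, 283.4]
orientation: [3.109, -0.447, -0.004]
ft_force: [-0.5, -0.0, -3.2]
width: 33.6
grasp_force: 29.9
t 6.65 tcp [535.  177.5 283.4] F [-0.5 -0.  -3.2] M [-0.   -0.02 -0.01] w 33.6 gf 29.9
xyz [ 2.  -0.1 -0.6] rot [ 0.0013  0.0023 -0.0062] q6 2.16 tooly [-0.282 -0.96   0.001] toolz [-0.003 -0.001 -1.   ]
-5 tip px [375.4 207.9]
0 tip px [374.8 209.3]
5 tip px [374.2 210.7]
```

View pics/m4.png

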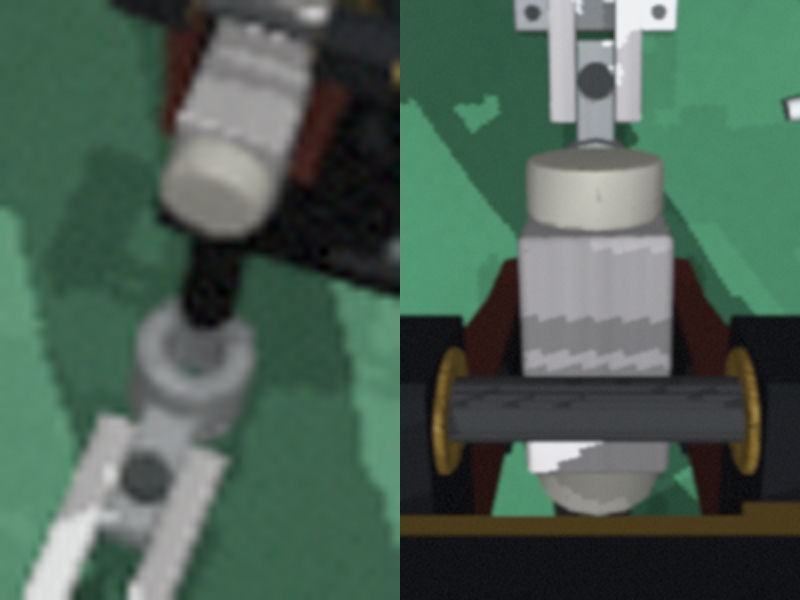

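The scene crop shows the black handle end, its lower edge at about scene (376.1,211), just short of and above the collar bore at (374.4,213.7). Next I'll get the relative offset from this one camera, so its bias cancels.

Run:
```python
from h import *
np.set_printoptions(precision=2,suppress=True)
s=np.load("s4.npy").astype(int)
v=s.max(2)
for r in range(203,214): print(r,v[r,366:388])
tip=atz("scene",376.0,208.8,167.9); col=atz("scene",374.4,213.5,150)
d=col-tip; print(tip,col,"world",d,"tool",totool(d*[1,1,0]))
```

```text
203 [82 87 85 88 87 83 77 50 16 17 19 17 19 15 51 71 79 78 72 71 59 44]
204 [83 80 82 81 82 80 67 34 14 13 14 18 19 21 61 79 81 80 82 80 74 76]
205 [95 94 87 82 84 79 60 23 12 24 17 13 23 24 65 82 83 80 82 81 80 79]
206 [87 89 83 81 79 83 54 18 18  9 23  4 10 36 67 81 81 82 82 79 79 83]
207 [82 82 84 82 90 94 65 14 25 18 19 21 19 47 74 80 83 82 80 82 79 81]
208 [ 95  87  85  98 103 107  71  14  17  17  21  17  19  60  78  81  81  79
  80  82  81  82]
209 [ 97  90 101 123 131 120  85  39  14  18  21  17  26  75  83  80  81  84
  81  82  80  79]
210 [100 102 121 134 137 117  95  61  23  22  16  44  82 101  94  85  81  79
  81  79  80  80]
211 [100 117 132 137 125 104  96  89  71  66  74  84 103 109 114  98  84  80
  81  80  80  79]
212 [ 95 122 138 138 112  94  98  95  91  87  86  88  97 108 114  98  82  81
  81  81  79  79]
213 [ 95 123 139 140 112  96 101  96  91  89  88  80 108 125 128 105  81  81
  79  80  81  82]
[534.2  180.84 167.9 ] [539.39 178.7  150.  ] world [  5.2   -2.14 -17.9 ] tool [ 5.59  0.59 -0.  ]
```

```bash
python3 -m inch '[{"xyz":[2,0,3],"rot":[0,0,0]},{"xyz":[3.5,0,8],"rot":[0,0,0]},{"xyz":[3.5,0,12],"rot":[0,0,0]},{"xyz":[3.5,0,15],"rot":[0,0,0]},{"xyz":[3.5,0,15],"rot":[0,0,0]}]'; python3 -m inch '[{"xyz":[0,0,1],"rot":[0,0,0]},{"xyz":[0,0,2],"rot":[0,0,0]},{"xyz":[0,0,3],"rot":[0,0,0]},{"xyz":[0,0,4],"rot":[0,0,0]},{"xyz":[0,0,4],"rot":[0,0,0]}]';python3 - <<'E'
from h import *
goal([537,177,284],np.radians(90-16))
E
```

```text
t: 7.17
ee_pos: [538.7, 176.7, 268.6]
orientation: [3.109, -0.446, -0.002]
ft_force: [0.3, -0.7, -3.4]
width: 33.8
grasp_force: 29.9
t: 7.58
ee_pos: [539.2, 176.8, 265.4]
orientation: [3.11, -0.446, -0.0]
ft_force: [0.5, 0.1, -3.3]
width: 34.0
grasp_force: 29.9
t 7.58 tcp [539.2 176.8 265.4] F [ 0.5  0.1 -3.3] M [ 0.07 -0.02 -0.02] w 34.0 gf 29.9
xyz [ -2.2   0.4 -18.6] rot [ 0.0001  0.0001 -0.0059] q6 2.15 tooly [-0.281 -0.96   0.   ] toolz [-0. -0. -1.]
```

```bash
python3 -m inch '[{"xyz":[0,0,1],"rot":[0,0,0]},{"xyz":[0,0,2],"rot":[0,0,0]},{"xyz":[0,0,2],"rot":[0,0,0]},{"xyz":[0,0,2],"rot":[0,0,0]}]'; python3 -m inch '[{"xyz":[0,0,1],"rot":[0,0,0]},{"xyz":[0,0,2],"rot":[0,0,0]},{"xyz":[0,0,2],"rot":[0,0,0]},{"xyz":[0,0,2],"rot":[0,0,0]}]'
```

```text
t: 7.92
ee_pos: [539.3, 176.8, 263.5]
orientation: [3.11, -0.447, -0.0]
ft_force: [0.1, -0.6, -3.0]
width: 33.5
grasp_force: 29.9
t: 8.25
ee_pos: [539.3, 176.8, 261.5]
orientation: [3.11, -0.447, -0.0]
ft_force: [0.2, -0.6, -3.5]
width: 33.6
grasp_force: 29.9
```

Run:
```python
from h import *
goal([537,177,284],np.radians(90-16))
```

```text
t 8.25 tcp [539.3 176.8 261.5] F [ 0.2 -0.6 -3.5] M [0.08 0.07 0.08] w 33.6 gf 29.9
xyz [ -2.2   0.4 -22.5] rot [ 0.0001  0.0002 -0.006 ] q6 2.15 tooly [-0.281 -0.96   0.   ] toolz [-0. -0. -1.]
```

```bash
python3 -m inch '[{"xyz":[0,0,1],"rot":[0,0,0]},{"xyz":[0,0,2],"rot":[0,0,0]},{"xyz":[0,0,3],"rot":[0,0,0]},{"xyz":[0,0,4],"rot":[0,0,0]},{"xyz":[0,0,4],"rot":[0,0,0]},{"xyz":[0,0,4],"rot":[0,0,0]}]'; python3 -m inch '[{"xyz":[0,0,1],"rot":[0,0,0]},{"xyz":[0,0,2],"rot":[0,0,0]},{"xyz":[0,0,3],"rot":[0,0,0]},{"xyz":[0,0,3],"rot":[0,0,0]},{"xyz":[0,0,3],"rot":[0,0,0]}]'; python3 -c "
from h import *
goal([537,177,284],np.radians(90-16))"
```

```text
t: 8.75
ee_pos: [539.2, 176.8, 257.4]
orientation: [3.11, -0.446, -0.0]
ft_force: [0.0, -0.4, -3.7]
width: 34.0
grasp_force: 29.9
t: 9.17
ee_pos: [539.3, 176.8, 254.4]
orientation: [3.11, -0.446, -0.0]
ft_force: [0.6, 0.2, -3.8]
width: 33.7
grasp_force: 29.9
t 9.17 tcp [539.3 176.8 254.4] F [ 0.6  0.2 -3.8] M [ 0.09 -0.03 -0.02] w 33.7 gf 29.9
xyz [ -2.2   0.4 -29.6] rot [ 0.0001  0.0001 -0.006 ] q6 2.15 tooly [-0.281 -0.96   0.   ] toolz [-0. -0. -1.]
```

```bash
python3 -m inch '[{"xyz":[0,0,1],"rot":[0,0,0]},{"xyz":[0,0,2],"rot":[0,0,0]},{"xyz":[0,0,3],"rot":[0,0,0]},{"xyz":[0,0,4],"rot":[0,0,0]},{"xyz":[0,0,4],"rot":[0,0,0]}]'; python3 -m inch '[{"xyz":[0,0,1],"rot":[0,0,0]},{"xyz":[0,0,2],"rot":[0,0,0]},{"xyz":[0,0,3],"rot":[0,0,0]},{"xyz":[0,0,3],"rot":[0,0,0]},{"xyz":[0,0,3],"rot":[0,0,0]}]'; python3 -c "
from h import *
goal([537,177,284],np.radians(90-16))"
```

```text
t: 9.58
ee_pos: [539.4, 176.8, 250.7]
orientation: [-3.109, 0.447, -0.0]
ft_force: [-1.1, -0.3, -1.0]
width: 34.1
grasp_force: 29.9
t: 10.0
ee_pos: [539.5, 177.3, 249.0]
orientation: [-3.108, 0.447, -0.001]
ft_force: [-3.1, 1.2, 5.0]
width: 33.8
grasp_force: 30.0
t 10.00 tcp [539.5 177.3 249. ] F [-3.1  1.2  5. ] M [ 0.44  1.01 -0.03] w 33.8 gf 30.0
xyz [ -2.3   0.9 -35. ] rot [-0.0015 -0.0006 -0.0062] q6 2.15 tooly [-0.282 -0.96  -0.001] toolz [ 0.001  0.001 -1.   ]
```

```bash
python3 -m inch '[{"xyz":[-0.7,0,0],"rot":[0,0,0]},{"xyz":[-1.5,0,0],"rot":[0,0,0]},{"xyz":[-1.5,0,1],"rot":[0,0,0]},{"xyz":[-1.5,0,1],"rot":[0,0,0]},{"xyz":[-1.5,0,1],"rot":[0,0,0]}]'; python3 -c "
from h import *
goal([537,177,284],np.radians(90-16))"
```

```text
t: 10.42
ee_pos: [537.4, 177.1, 245.8]
orientation: [3.109, -0.446, -0.002]
ft_force: [-1.9, 1.3, -4.7]
width: 33.9
grasp_force: 30.0
t 10.42 tcp [537.4 177.1 245.8] F [-1.9  1.3 -4.7] M [0.33 0.48 0.06] w 33.9 gf 30.0
xyz [ -0.3   0.3 -38.2] rot [ 0.0007  0.0013 -0.006 ] q6 2.15 tooly [-0.281 -0.96   0.001] toolz [-0.001 -0.    -1.   ]
```

```bash
python3 -m inch '[{"xyz":[0,0,1],"rot":[0,0,0]},{"xyz":[0,0,2],"rot":[0,0,0]},{"xyz":[0,0,3],"rot":[0,0,0]},{"xyz":[0,0,4],"rot":[0,0,0]},{"xyz":[0,0,5],"rot":[0,0,0]},{"xyz":[0,0,6],"rot":[0,0,0]}]'; python3 -c "
from h import *
goal([537,177,284],np.radians(90-16))"
```

```text
t: 10.92
ee_pos: [537.7, 177.3, 240.5]
orientation: [-3.11, 0.447, 0.001]
ft_force: [-3.5, 1.2, 0.1]
width: 33.6
grasp_force: 30.0
t 10.92 tcp [537.7 177.3 240.5] F [-3.5  1.2  0.1] M [ 0.32  1.12 -0.  ] w 33.6 gf 30.0
xyz [ -0.6   0.4 -43.5] rot [-0.      0.0004 -0.006 ] q6 2.15 tooly [-0.281 -0.96  -0.   ] toolz [-0.  0. -1.]
```

```bash
python3 -m inch '[{"xyz":[0,0,1],"rot":[0,0,0]},{"xyz":[0,0,2],"rot":[0,0,0]},{"xyz":[0,0,3],"rot":[0,0,0]},{"xyz":[0,0,4],"rot":[0,0,0]},{"xyz":[0,0,5],"rot":[0,0,0]},{"xyz":[0,0,6],"rot":[0,0,0]},{"xyz":[0,0,7],"rot":[0,0,0]},{"xyz":[0,0,8],"rot":[0,0,0]},{"xyz":[0,0,9],"rot":[0,0,0]},{"xyz":[0,0,10],"rot":[0,0,0]}]'; python3 -c "
from h import *
goal([537,177,284],np.radians(90-16))"
```

```text
t: 11.75
ee_pos: [537.8, 177.3, 230.4]
orientation: [-3.11, 0.446, 0.0]
ft_force: [-4.1, 1.8, -0.4]
width: 34.0
grasp_force: 30.0
t 11.75 tcp [537.8 177.3 230.4] F [-4.1  1.8 -0.4] M [0.45 1.21 0.06] w 34.0 gf 30.0
xyz [ -0.7   0.5 -53.6] rot [ 0.      0.0002 -0.0059] q6 2.15 tooly [-0.281 -0.96   0.   ] toolz [-0.  0. -1.]
```

```bash
python3 -m inch '[{"xyz":[-0.4,0,1],"rot":[0,0,0]},{"xyz":[-0.7,0,2.5],"rot":[0,0,0]},{"xyz":[-0.7,0,4],"rot":[0,0,0]},{"xyz":[-0.7,0,5.5],"rot":[0,0,0]},{"xyz":[-0.7,0,7],"rot":[0,0,0]},{"xyz":[-0.7,0,8.5],"rot":[0,0,0]},{"xyz":[-0.7,0,10],"rot":[0,0,0]},{"xyz":[-0.7,0,11.5],"rot":[0,0,0]},{"xyz":[-0.7,0,13],"rot":[0,0,0]},{"xyz":[-0.7,0,14.5],"rot":[0,0,0]},{"xyz":[-0.7,0,16],"rot":[0,0,0]}]'; python3 -c "
from h import *
goal([537,177,284],np.radians(90-16))"
```

```text
t: 12.67
ee_pos: [537.4, 177.4, 214.5]
orientation: [-3.11, 0.446, -0.001]
ft_force: [-2.7, 0.4, 2.1]
width: 33.8
grasp_force: 30.0
t 12.67 tcp [537.4 177.4 214.5] F [-2.7  0.4  2.1] M [0.18 0.61 0.04] w 33.8 gf 30.0
xyz [ -0.2   0.5 -69.5] rot [-0.0002 -0.0005 -0.0059] q6 2.15 tooly [-0.281 -0.96  -0.   ] toolz [ 0.001  0.    -1.   ]
```

```bash
python3 -m inch '[{"xyz":[-0.3,0,1.5],"rot":[0,0,0]},{"xyz":[-0.3,0,3],"rot":[0,0,0]},{"xyz":[-0.3,0,4.5],"rot":[0,0,0]},{"xyz":[-0.3,0,6],"rot":[0,0,0]},{"xyz":[-0.3,0,7.5],"rot":[0,0,0]},{"xyz":[-0.3,0,9],"rot":[0,0,0]},{"xyz":[-0.3,0,10.5],"rot":[0,0,0]},{"xyz":[-0.3,0,12],"rot":[0,0,0]},{"xyz":[-0.3,0,13.5],"rot":[0,0,0]},{"xyz":[-0.3,0,15],"rot":[0,0,0]},{"xyz":[-0.3,0,16.5],"rot":[0,0,0]},{"xyz":[-0.3,0,18],"rot":[0,0,0]}]'; python3 -c "
from h import *
goal([537,177,284],np.radians(90-16))"
```

```text
t: 13.67
ee_pos: [537.2, 177.5, 196.5]
orientation: [-3.11, 0.446, -0.001]
ft_force: [0.1, -0.3, 1.9]
width: 33.6
grasp_force: 30.0
t 13.67 tcp [537.2 177.5 196.5] F [ 0.1 -0.3  1.9] M [ 0.02 -0.08  0.01] w 33.6 gf 30.0
xyz [  0.    0.5 -87.5] rot [-0.0002 -0.0005 -0.0059] q6 2.15 tooly [-0.281 -0.96  -0.   ] toolz [ 0.001  0.    -1.   ]
```

```bash
python3 -m inch '[{"xyz":[0,0,1.5],"rot":[0,0,0]},{"xyz":[0,0,3],"rot":[0,0,0]},{"xyz":[-0.2,0,4.5],"rot":[0,0,0]},{"xyz":[-0.2,0,6],"rot":[0,0,0]},{"xyz":[-0.2,0,7.5],"rot":[0,0,0]},{"xyz":[-0.2,0,9],"rot":[0,0,0]},{"xyz":[-0.2,0,10.5],"rot":[0,0,0]},{"xyz":[-0.3,0,12],"rot":[0,0,0]},{"xyz":[-0.3,0,13.5],"rot":[0,0,0]},{"xyz":[-0.3,0,15],"rot":[0,0,0]},{"xyz":[-0.3,0,16.5],"rot":[0,0,0]},{"xyz":[-0.3,0,18],"rot":[0,0,0]}]'; python3 -m inch '[{"xyz":[0,0,1.5],"rot":[0,0,0]},{"xyz":[0,0,3],"rot":[0,0,0]},{"xyz":[0,0,4.5],"rot":[0,0,0]},{"xyz":[0,0,6],"rot":[0,0,0]},{"xyz":[0,0,7.5],"rot":[0,0,0]},{"xyz":[0,0,9],"rot":[0,0,0]},{"xyz":[0,0,10],"rot":[0,0,0]},{"xyz":[0,0,10],"rot":[0,0,0]}]'; python3 -c "
from h import *
goal([537,177,284],np.radians(90-16))"
```

```text
t: 14.67
ee_pos: [536.9, 177.6, 178.5]
orientation: [-3.11, 0.446, -0.001]
ft_force: [2.4, -2.0, 4.5]
width: 33.9
grasp_force: 30.0
t: 15.33
ee_pos: [536.8, 177.6, 168.3]
orientation: [-3.11, 0.446, -0.001]
ft_force: [6.3, -1.5, 1.7]
width: 33.8
grasp_force: 30.0
t 15.33 tcp [536.8 177.6 168.3] F [ 6.3 -1.5  1.7] M [-0.1  -1.15 -0.  ] w 33.8 gf 30.0
xyz [   0.4    0.5 -115.7] rot [-0.0002 -0.0004 -0.006 ] q6 2.15 tooly [-0.281 -0.96  -0.   ] toolz [ 0.  0. -1.]
```

```bash
python3 -m inch '[{"xyz":[0.5,0,0],"rot":[0,0,0]},{"xyz":[1,0,1],"rot":[0,0,0]},{"xyz":[1,0,2],"rot":[0,0,0]},{"xyz":[1,0,3],"rot":[0,0,0]},{"xyz":[1,0,4],"rot":[0,0,0]},{"xyz":[1,0,5],"rot":[0,0,0]},{"xyz":[1,0,5],"rot":[0,0,0]}]'; python3 -m inch '[{"xyz":[0,0,1],"rot":[0,0,0]},{"xyz":[0,0,1.5],"rot":[0,0,0]},{"xyz":[0,0,1.5],"rot":[0,0,0]}]'; python3 -c "
from h import *
goal([537,177,284],np.radians(90-16))"
```

```text
t: 15.92
ee_pos: [536.9, 177.2, 162.9]
orientation: [3.109, -0.446, -0.002]
ft_force: [1.7, 0.5, -0.4]
width: 33.5
grasp_force: 30.0
t: 16.17
ee_pos: [537.0, 177.2, 161.6]
orientation: [3.109, -0.447, -0.002]
ft_force: [0.5, 0.1, 0.6]
width: 33.7
grasp_force: 30.0
t 16.17 tcp [537.  177.2 161.6] F [0.5 0.1 0.6] M [ 0.05 -0.   -0.01] w 33.7 gf 30.0
xyz [-1.000e-01  3.000e-01 -1.224e+02] rot [ 0.0006  0.0012 -0.006 ] q6 2.15 tooly [-0.281 -0.96   0.001] toolz [-0.001 -0.    -1.   ]
```

```bash
python3 -m inch '[{"xyz":[0,0,0.5],"rot":[0,0,0]},{"xyz":[0,0,1],"rot":[0,0,0]},{"xyz":[0,0,1],"rot":[0,0,0]}]'; python3 -m inch '[{"xyz":[0,0,0.5],"rot":[0,0,0]},{"xyz":[0,0,1],"rot":[0,0,0]},{"xyz":[0,0,1],"rot":[0,0,0]}]'
```

```text
t: 16.42
ee_pos: [537.0, 177.2, 160.7]
orientation: [3.109, -0.446, -0.002]
ft_force: [-1.3, -0.1, -0.4]
width: 33.9
grasp_force: 30.0
t: 16.67
ee_pos: [537.0, 177.2, 160.5]
orientation: [3.109, -0.446, -0.002]
ft_force: [-4.3, -0.3, 6.4]
width: 33.9
grasp_force: 30.0
```

```bash
python3 -m inch '[{"xyz":[0,0,0.5],"rot":[0,0,0]},{"xyz":[0,0,0.7],"rot":[0,0,0]},{"xyz":[0,0,0.7],"rot":[0,0,0]}]'; python3 -c "
from h import *
goal([537,177,284],np.radians(90-16))"
```

```text
t: 16.92
ee_pos: [537.1, 177.2, 160.4]
orientation: [3.109, -0.447, -0.001]
ft_force: [-7.3, -0.8, 13.1]
width: 34.3
grasp_force: 30.0
t 16.92 tcp [537.1 177.2 160.4] F [-7.3 -0.8 13.1] M [-0.18  1.17  0.  ] w 34.3 gf 30.0
xyz [-1.000e-01  3.000e-01 -1.236e+02] rot [ 0.0004  0.0008 -0.006 ] q6 2.15 tooly [-0.281 -0.96   0.   ] toolz [-0.001 -0.    -1.   ]
```

The shoulder is on the rim: z has stopped at 160.4, as predicted, while the force rises. I'll ease the load off and release.

```bash
python3 -m inch '[{"xyz":[0,0,-0.6],"rot":[0,0,0]},{"xyz":[0,0,-1.2],"rot":[0,0,0]},{"xyz":[0,0,-1.2],"rot":[0,0,0]}]'; python3 -m inch '[{"xyz":[0,0,0],"rot":[0,0,0]},{"xyz":[0,0,0],"rot":[0,0,0]},{"xyz":[0,0,0],"rot":[0,0,0]},{"xyz":[0,0,0],"rot":[0,0,0]},{"xyz":[0,0,0],"rot":[0,0,0]},{"xyz":[0,0,0],"rot":[0,0,0]},{"xyz":[0,0,0],"rot":[0,0,0]},{"xyz":[0,0,0],"rot":[0,0,0]}]' 0; python3 -c "
from h import *
goal([537,177,284],np.radians(90-16))"
```

```text
t: 17.17
ee_pos: [537.1, 177.2, 160.5]
orientation: [3.109, -0.447, -0.002]
ft_force: [-2.7, 0.8, 3.9]
width: 33.7
grasp_force: 30.0
t: 17.83
ee_pos: [537.6, 177.3, 160.5]
orientation: [3.11, -0.446, 0.0]
ft_force: [-0.7, 0.2, 0.2]
width: 83.8
grasp_force: 0.0
t 17.83 tcp [537.6 177.3 160.5] F [-0.7  0.2  0.2] M [-0.01 -0.01  0.02] w 83.8 gf 0.0
xyz [  -0.5    0.4 -123.5] rot [ 0.    -0.    -0.006] q6 2.15 tooly [-0.281 -0.96   0.   ] toolz [ 0. -0. -1.]
```

Released. I'll retreat straight up, then back off toward the robot's near side for a check.

```bash
python3 -m inch '[{"xyz":[0,0,-5],"rot":[0,0,0]},{"xyz":[0,0,-15],"rot":[0,0,0]},{"xyz":[0,0,-30],"rot":[0,0,0]},{"xyz":[0,0,-50],"rot":[0,0,0]},{"xyz":[0,0,-75],"rot":[0,0,0]},{"xyz":[0,0,-100],"rot":[0,0,0]},{"xyz":[-15,0,-120],"rot":[0,0,0]},{"xyz":[-40,0,-130],"rot":[0,0,0]},{"xyz":[-60,0,-130],"rot":[0,0,0]},{"xyz":[-70,0,-130],"rot":[0,0,0]},{"xyz":[-70,0,-130],"rot":[0,0,0]},{"xyz":[-70,0,-130],"rot":[0,0,0]}]'
python3 - <<'E'
from h import *
np.set_printoptions(precision=1,suppress=True)
goal([537,177,284],np.radians(90-16))
np.save("cm5.npy",ctrl.camera_model("wrist"))
w=ctrl.get_image("wrist")[:,:,::-1];s=ctrl.get_image("scene")[:,:,::-1]
c=lambda im,x,y,w,h,W,H:cv2.resize(im[y:y+h,x:x+w],(W,H),interpolation=cv2.INTER_CUBIC)
cv2.imwrite("pics/m5.png",np.hstack([c(s,335,160,80,120,400,600),c(w,220,0,200,300,400,600)]))
E
```

```text
t: 18.83
ee_pos: [470.6, 197.1, 291.0]
orientation: [-3.11, 0.445, -0.001]
ft_force: [-0.0, -1.0, 0.1]
width: 87.7
grasp_force: 0.0
t 18.83 tcp [470.6 197.1 291. ] F [-0.  -1.   0.1] M [ 0.1  0.  -0. ] w 87.7 gf 0.0
xyz [69.4  0.7  7. ] rot [-0. -0. -0.] q6 2.23 tooly [-0.3 -1.  -0. ] toolz [ 0.  0. -1.]
```

View pics/m5.png

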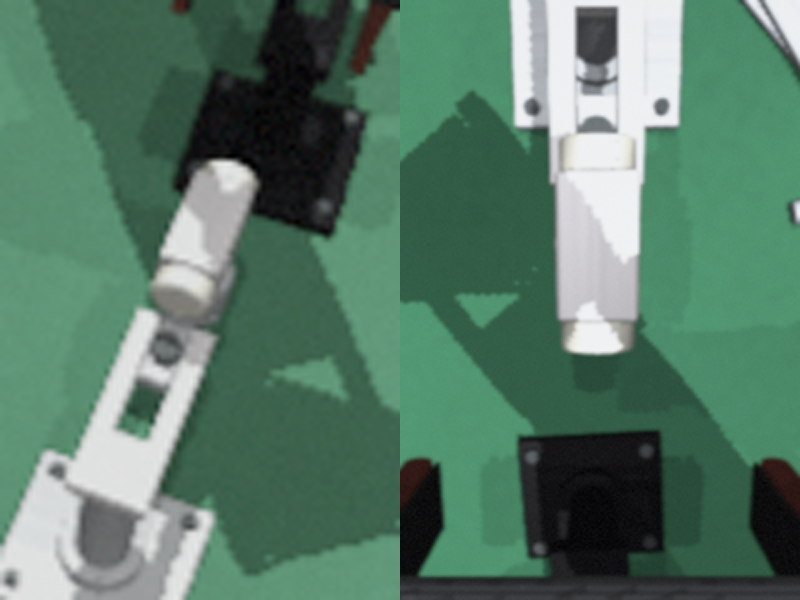

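The mallet hangs in the collar, its head lined up with the arm (wrist crop (597,245)) and the shoulder on the rim. The gripper is clear. Handing in.

```bash
python3 -c "
from workcell import ctrl
print(ctrl.close_job())"
```

```text
the job is handed in; nothing more can be done
None
```

I drew the mallet out of the grip body, hung it in the holder's collar with its shoulder on the rim, let go and handed the job in at about 19 s; the peak push was about 17 N, the gripper is clear, and no verdict came back.

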